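# Lay the post bracket down over the jig's stop bar

### The job

With the fingers only, never gripping or lifting it, push the standing steel post bracket along the table until its toe is square against the stop bar of the welding jig. Then tip it over the stop bar and ease it down gently, keeping it from flopping, so that the post lies along the jig on both bars with the foot plate upright, snug against the stop bar. Leave the spray can, the hammer and the pipe offcut where they are.

Things in the scene. Friction and masses are not known exactly. Their poses are not given: they have to be found in the camera images.
- bracket: Loose steel post bracket, 0.8 kg, standing on its foot plate: 130 long (its x), 60 wide, 8 thick. A 30 x 30 post stands on it, mid-width, its top 190 above the foot's underside, its front face 20 and its rear face 50 behind the toe edge. Origin: middle of the lower toe edge, at table height standing or laid down. x points heel to toe, z up the post. It tips about the toe edge, towards +x.
- knee (a point): Inner corner where the post's rear face meets the foot's upper face, mid-width: 50 behind the toe, 8 above the underside. 80 of bare foot lies behind it. Fingers reaching down into this corner can push the post's rear face, then hold back the foot's upper face as the bracket goes down.
- balance (a point): The bracket's centre of mass, about 53 behind the toe and 41 above the foot's underside: let go before about 52 degrees of tilt it falls back upright, beyond that it falls forward by itself. Friction on the table is ordinary for steel.
- heel (a point): Middle of the rear edge of the bracket's foot plate, 130 behind the toe, 4 above the underside.
- post_end (a point): Centre of the free (upper) end of the bracket's post, 190 above the foot's underside, 35 behind the toe.
- jig: Jig fixed to the table: ladder frame of dark 18 x 18 bar, 18 high, 148 long (x), 150 wide (y). Stop bar across at x = 0 to 18, rest bar across at x = 130 to 148, side bars along y = -66 and 66. Origin: on the table, middle of the stop bar's outer face; x points from stop bar to rest bar, the way to tip. The bracket starts on the -x side, toe to the bar, 20 to 45 from it, up to 8 degrees askew.
- stop (a point): Middle of the stop bar's outer face, 9 above the table. In the end the foot's upper face meets this face, toe edge on the table, foot plate standing 130 high, post lying along the jig on both bars.
- can: Bystander: standing spray can, 54 across, 150 high; origin at the centre of its underside.
- hammer: Bystander: hammer about 240 long lying on the table; handle along its x.
- pipe: Bystander: standing offcut of copper pipe, 48 across, 55 high; origin at the centre of its underside.
Things that resemble listed ones, but are neither listed nor needed, are in the scene too. Of the things shaped like the bracket, the steel one is meant. Of the things shaped like the jig, the dark steel one is meant.

How it is judged (in metres and radians):
On the way:
1. the bracket, still standing, has its toe square against the stop bar (x of bracket in the frame of jig above -0.006 m and angle between the x axis of bracket and the x axis of jig, either way round below 0.08 rad and angle between bracket's own z axis and vertical below 0.12 rad and y of bracket in the frame of jig between -0.035 and 0.035 m), for 0.1 s.
At the end, for the whole second after the job is handed in: The bracket lies at rest on its post, level within 6 degrees, the post resting on both bars and along the jig within 7 degrees and 35 mm of its middle line, the foot plate upright with the heel uppermost and its upper face within 8 mm of the stop bar (angle between bracket's own z axis and vertical between 1.47 and 1.67 rad and height (world z) of heel above 0.115 m and height (world z) of post_end below 0.05 m and angle between the z axis of bracket and the x axis of jig, either way round below 0.12 rad and x of bracket in the frame of jig between -0.016 and 0 m and y of bracket in the frame of jig between -0.035 and 0.035 m and x of post_end in the frame of jig above 0.15 m and linear speed of bracket below 0.02 m/s and angular speed of bracket below 0.1 rad/s); the robot touches nothing.
It fails at once if the bracket flops: it turns faster than 3 rad/s (angular speed of bracket above 3 rad/s).
It fails at once if the bracket is lifted: its toe edge rises more than 25 mm (height (world z) of bracket above 0.025 m).
It fails at once if the bracket is gripped: its post or foot plate is between the finger pads while the fingers press it with more than 10 N (contact force between the fingers and bracket above 10 N and ((x of the grasp point in the frame of bracket between -0.05 and -0.02 m and y of the grasp point in the frame of bracket between -0.015 and 0.015 m and z of the grasp point in the frame of bracket between 0 and 0.19 m) or (x of the grasp point in the frame of bracket between -0.13 and 0 m and y of the grasp point in the frame of bracket between -0.03 and 0.03 m and z of the grasp point in the frame of bracket between -0.002 and 0.01 m))).
It fails at once if the can, pipe offcut or hammer is moved more than 20 mm or knocked over (distance of any of can, pipe, hammer from where it was at the start of the episode above 0.02 m or angle between any of can, pipe's own z axis and vertical above 0.3 rad).
It also fails if it takes over 64 s, if anything falls off the work surface, if the arm or the gripper's body presses on something with over 40 N, if the wrist force passes 120 N, or if a joint passes its speed limit or range.

### The arm

A 6-joint arm with a two-finger parallel gripper is mounted at the origin on the work surface. World frame = base frame: x ahead of the robot, y to its left, z up, the work surface at z = 0. Lengths are in m, angles in degrees, forces in N, time in s.
With the tool pointing down it reaches from about 0.325 to 0.775 m from the base axis. Payload 5.5 kg.
Tool frame: the origin (TCP) lies at the centre of the arm's flange, where the gripper is bolted on; the fingertips stand 182 mm ahead of it and the grasp point (between the pads) lies 163 mm ahead of it; z points along the fingers, y is the line along which they close (so a half turn about z gives the same grasp; the last joint's range is limited). The gripper opens to 88 mm and grips with 3 to 60 N. Pads are 20 mm wide; open, the fingers measure 115 mm over their backs; the gripper's body (75 mm by 178 mm) begins 61 mm behind the grasp point.
Start: joints at [-75.269, 5.22, 70.514, -0, 104.267, -3.249], TCP at [0.185, -0.571, 0.405] pointing down, gripper open.
Joint ranges: [-164.24, 164.24], [-49.07, 125.15], [9.68, 141.18], [-86.29, 266.29], [3.28, 154.24], [-151.56, 151.56]. Speed limits (degrees/s): [147.25, 147.25, 172.46, 180, 180, 180].

### API

Orientations are given as [roll, pitch, yaw] about the fixed x, y, z axes, in that order (R = Rz(yaw) Ry(pitch) Rx(roll)).
In Python, from station import r gives the robot as it stands. The module is installed in compiled form; this text tells all that it offers. Calls block until the motion is done:
- r.reach(position, orientation): joint-space move of the TCP to a pose.
- r.servo_line(position, rotation=None, speed=0.15): straight line of the TCP; rotation=None keeps the orientation; speed is the mean speed in m/s.
- r.move_joints(angles): joint-space move.
- r.let_go() and r.grab(squeeze=None): open the fingers fully, or close them until they stop; squeeze is the grip in N (None keeps the last).
- r.wait(seconds).
- r.inverse_kinematics(position, orientation): joint angles nearest the present ones, or None.
- r.sense(): the state.
- r.snapshot(name): name is "side" or "top" or "wrist"; returns a dict with "frame" (480x640x3 uint8, red, green, blue), "fx", "fy", "cx", "cy" (pixels), "dist_coeffs" ([k1, k2, p1, p2, k3] as OpenCV has them; the pictures are not rectified), "R" (3x3) and "t" (3): a world point X has camera coordinates R X + t. Camera axes: x right, y down, z forward; pixel columns grow to the right and rows downward; lengths in m; the calibration is good to about 2 mm. A picture is of the moment at which its call begins. There is no depth.
A pose or a line that the arm cannot do raises r.IKError and nothing moves.
- r.hand_in(): hands the job in; it is judged then, once.
The state is a dict: "clock": time; "joints": joint angles; "joint_vel": joint speeds; "joint_torque": joint torques, N m; "tcp_pos": TCP position; "orientation": TCP orientation; "contact_force": force on the tool from outside, world axes, zero at the start; "torque": the same for the moment, N m; "opening": finger opening in m; "gripper_force": force on a finger pad.
Only numpy, scipy, OpenCV 4.12 (cv2) and the standard library are available. Lean on these libraries where they do the work, as an engineer would, in place of code of your own. Each camera call takes 0.05 s, during which the arm holds its last target. There are 200 camera calls.

## Working session

There is one attempt and no reset: what is moved stays moved. The work goes in short steps, each a Python script; the robot and the scene stay as the last script left them, time stands still between calls to the robot, and variables do not carry over. Pictures are saved under pics/ and viewed, at most 10 in all, crops included, and the job is handed in when it is done.

```bash
mkdir -p pics
python3 - <<'E'
from station import r
import cv2,pickle
d={}
for n in("top","side"):
    s=r.snapshot(n); d[n]=s; cv2.imwrite(f"pics/{n}0.png",s["frame"][:,:,::-1])
    print(n,s["fx"],s["cx"],s["cy"],s["dist_coeffs"],s["R"],s["t"])
pickle.dump(d,open("d0.pkl","wb"))
print(r.sense())
E
```

```text
top 465.38474128170793 328.2053959747856 244.205822812699 [0.03996826 0.         0.         0.         0.        ] [[ 0.02516816 -0.99905603  0.03540634]
 [-0.996616   -0.02784751 -0.07733739]
 [ 0.07825037 -0.03334008 -0.99637609]] [0.01846302 0.63491976 0.90559569]
side 568.3306811122262 316.4284368785564 243.33272575532027 [-0.17099293  0.          0.          0.          0.        ] [[-0.87624236 -0.48174567  0.01097408]
 [-0.35784214  0.63528566 -0.68436915]
 [ 0.3227202  -0.60360023 -0.72905311]] [0.56622    0.2908935  0.81887949]
{'clock': 0.1, 'joints': array([-7.52684750e+01,  5.25925955e+00,  7.05748927e+01, -4.77666444e-04,
        1.04266698e+02, -3.24773983e+00]), 'joint_vel': array([-0.04251421, -0.12984261, -0.18825419, -0.00134252, -0.06355135,
       -0.05022364]), 'joint_torque': array([ 3.60712518e-03, -4.47857022e+01, -4.07569706e+01,  7.00978842e-02,
        2.84567237e-02, -1.21610487e-04]), 'tcp_pos': array([ 0.18522371, -0.57075118,  0.40361567]), 'orientation': array([-1.79899285e+02, -5.25112118e-03,  1.79791429e+01]), 'contact_force': array([0.04399845, 0.35980532, 0.2193194 ]), 'torque': array([ 0.01456971,  0.06123892, -0.02317416]), 'gripper_force': 0.0, 'opening': 0.08815706984108265}
```

View pics/top0.png

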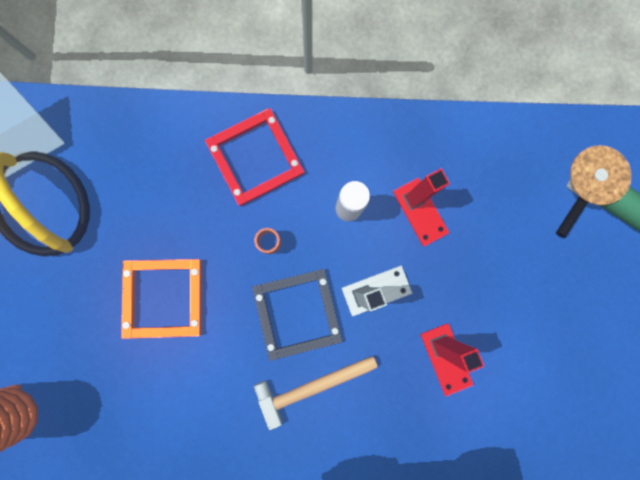

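View pics/side0.png

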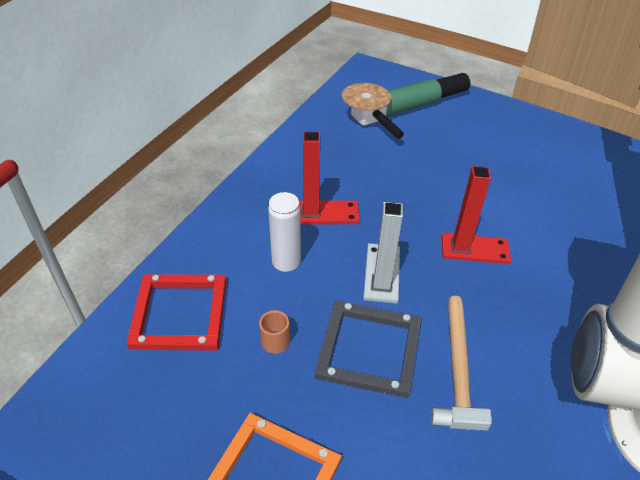

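Top view: the steel (grey) bracket is at (377,290) and two red ones at (425,208) and (455,358). The dark jig is at (297,313), with a red one at (255,157) and an orange one at (161,299). Grey and dark steel match the description. The bracket's toe is at the left end, because the holes at (397,274) and (403,290) mark the heel. The can is at (352,200), the pipe at (267,240) and the hammer at (320,390). I'll measure and confirm with a crop.

```bash
cat > h.py <<'E'
import numpy as np,cv2
def ray(s,px,z):
    K=np.array([[s["fx"],0,s["cx"]],[0,s["fy"],s["cy"]],[0,0,1]])
    p=cv2.undistortPoints(np.array(px,float).reshape(-1,1,2),K,np.array(s["dist_coeffs"])).reshape(-1,2)
    R,t=np.array(s["R"]),np.array(s["t"]); c=-R.T@t
    d=np.c_[p,np.ones(len(p))]@R
    return c+d*((z-c[2])/d[:,2])[:,None]
def proj(s,X):
    K=np.array([[s["fx"],0,s["cx"]],[0,s["fy"],s["cy"]],[0,0,1]])
    return cv2.projectPoints(np.array(X,float).reshape(-1,3),cv2.Rodrigues(np.array(s["R"]))[0],np.array(s["t"]),K,np.array(s["dist_coeffs"]))[0].reshape(-1,2)
def blob(s,box,lo,hi):
    f=s["frame"].astype(int); mx,mn=f.max(2),f.min(2)
    m=((mx-mn<45)&(mx>=lo)&(mx<hi)).astype(np.uint8)
    k=np.zeros_like(m);x0,y0,x1,y1=box;k[y0:y1,x0:x1]=1;m*=k
    c=max(cv2.findContours(m,cv2.RETR_EXTERNAL,cv2.CHAIN_APPROX_NONE)[0],key=cv2.contourArea)
    return c
def rect(P):
    r_=cv2.minAreaRect(P[:,:2].astype(np.float32)*1000); return np.array(r_[0])/1000,r_[1],r_[2],cv2.boxPoints(r_)/1000
E
python3 - <<'E'
import pickle; from h import *
d=pickle.load(open("d0.pkl","rb"));s=d["top"]
im=s["frame"][:,:,::-1].copy()
for n,box,lo,hi,z in(("jig",(245,262,346,365),40,120,.018),("br",(338,258,420,322),130,256,.008)):
    c=blob(s,box,lo,hi); P=ray(s,c.reshape(-1,2),z); print(n,rect(P))
    cv2.drawContours(im,[c],-1,(0,255,255),1)
cv2.imwrite("pics/crop1.png",cv2.resize(im[180:440,230:430],None,fx=2.3,fy=2.3,interpolation=cv2.INTER_CUBIC))
for n,px,z in(("posttop",(375,300),.19),("can",(354,190),.15),("pipe",(267,239),.055)): print(n,ray(s,[px],z))
E
```

```text
jig (array([0.47815509, 0.1479471 ]), (115.57609558105469, 15.939659118652344), 22.06365203857422, array([[0.4216053 , 0.13362597],
       [0.42759278, 0.11885364],
       [0.5347049 , 0.16226822],
       [0.5287174 , 0.17704056]], dtype=float32))
br (array([ 0.54298993, -0.06649721]), (62.457313537597656, 129.57073974609375), 21.86829376220703, array([[ 0.48987755, -0.0180055 ],
       [ 0.5381393 , -0.13825266],
       [ 0.5961023 , -0.11498892],
       [ 0.5478406 ,  0.00525824]], dtype=float32))
posttop [[ 0.53214841 -0.03771376  0.19      ]]
can [[ 0.7204306  -0.00310759  0.15      ]]
pipe [[0.6385407  0.15433261 0.055     ]]
```

View pics/crop1.png

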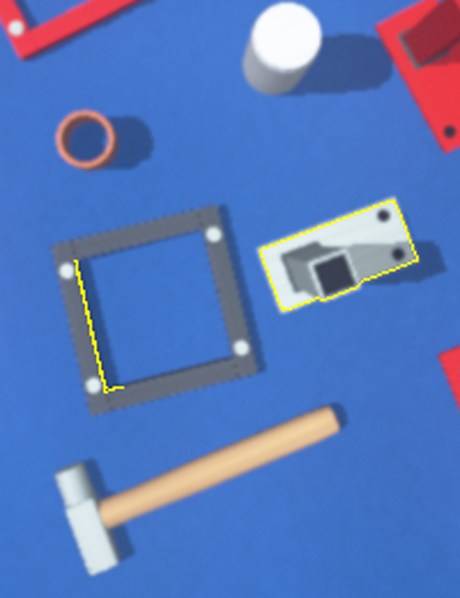

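The crop confirms the steel bracket: the mask is 62 x 130, with its toe facing the dark jig's right bar. The jig mask failed, so I'll redo it with a colour threshold relative to the mat.

Run:
```python
import pickle; from h import *
d=pickle.load(open("d0.pkl","rb"));s=d["top"]
f=s["frame"].astype(int); print(f[313,260],f[313,300])
m=((f[:,:,2]-f[:,:,0]<60)).astype(np.uint8); k=np.zeros_like(m);k[262:365,245:346]=1;m*=k
c=max(cv2.findContours(m,cv2.RETR_EXTERNAL,cv2.CHAIN_APPROX_NONE)[0],key=cv2.contourArea)
print(rect(ray(s,c.reshape(-1,2),.018)))
# bracket hammer extents
m=((f[:,:,0]>f[:,:,2]-20)).astype(np.uint8);k=np.zeros_like(m);k[350:435,245:385]=1;m*=k
c=max(cv2.findContours(m,cv2.RETR_EXTERNAL,cv2.CHAIN_APPROX_NONE)[0],key=cv2.contourArea)
print("hammer",rect(ray(s,c.reshape(-1,2),.015)))
```

```text
[104 113 130] [ 65 119 205]
(array([0.49466272, 0.09368503]), (147.97491455078125, 147.6078643798828), 15.34928035736084, array([[0.40377828, 0.14527172],
       [0.44285047, 0.00292901],
       [0.5855471 , 0.04209834],
       [0.546475  , 0.18444104]], dtype=float32))
hammer (array([0.34559885, 0.04001255]), (55.123741149902344, 240.38600158691406), 22.566068649291992, array([[ 0.27402332,  0.14042647],
       [ 0.36627105, -0.08155502],
       [ 0.41717437, -0.06040137],
       [ 0.32492664,  0.16158013]], dtype=float32))
```

```bash
cat >> h.py <<'E'
from scipy.spatial.transform import Rotation as Ro
O=np.array([.5143,.0223]); YJ=105.35
BR=(np.array([.519,-.0064]),111.87)
def pose(tip,phi,yaw,flip=0):
    """tip world xyz; phi lean (deg, + = tool points forward-down); yaw of plane -> TCP pos, rpy"""
    c,s=np.cos(np.radians(yaw)),np.sin(np.radians(yaw)); u=np.array([c,s,0]); v=np.array([-s,c,0]); p=np.radians(phi)
    z=np.sin(p)*u-np.cos(p)*np.array([0,0,1]); y=v if flip else -v; x=np.cross(y,z)
    R=np.c_[x,y,z]
    return np.array(tip)-.182*z, Ro.from_matrix(R).as_euler("xyz",degrees=True)
def tipb(a,g=.002,h=0.):   # tip centre in bracket frame (x,z)
    a=np.radians(a); return np.array([-.050-.010*np.cos(a)-h, .008+g+.010*np.sin(a)])
def tip_at(th,a,toe,yaw,g=.002,h=0.):
    """tip world for bracket tilt th, toe edge world xy at tilt 0 (slips back 8 sin th)"""
    b=tipb(a,g,h); t=np.radians(th); X=b[0]*np.cos(t)+b[1]*np.sin(t)-.008*np.sin(t); Z=-b[0]*np.sin(t)+b[1]*np.cos(t)
    u=np.array([np.cos(np.radians(yaw)),np.sin(np.radians(yaw))]); return np.r_[toe+X*u,Z]
E
python3 - <<'E'
import pickle; from h import *
from station import r
d=pickle.load(open("d0.pkl","rb"));s=d["top"]
for px in((437,180),(472,360)): print("redpost",ray(s,[px],.19))
for fl in(0,1):
    print("flip",fl)
    T=tip_at(0,28,BR[0],BR[1],h=.01); 
    for q,ph in((T+[0,0,.26],28),(T,28)):
        P=pose(q,ph,BR[1],fl); j=r.inverse_kinematics(*P); print(P[0].round(3),P[1].round(1),None if j is None else np.round(j,1))
    for th in range(0,91,15):
        a=28+th*(62-28)/90; P=pose(tip_at(th,a,O,YJ),a-th,YJ,fl); j=r.inverse_kinematics(*P); print(th,P[0].round(3),None if j is None else np.round(j,1))
E
```

```text
redpost [[ 0.73360924 -0.13788796  0.19      ]]
redpost [[ 0.43993202 -0.19645621  0.19      ]]
flip 0
[ 0.576 -0.15   0.435] [180.  -28.  111.9] [-23.2  12.6  61.3  23.7 124.4 -34.7]
[ 0.576 -0.15   0.175] [180.  -28.  111.9] [-23.2  17.2  82.5  19.7 100.3 -45. ]
0 [ 0.552 -0.117  0.175] [-21.8  11.3  89.4  22.1  96.5 -38. ]
15 [ 0.544 -0.086  0.203] [-17.3   5.   92.3  15.7  92.9 -33.2]
30 [ 0.534 -0.05   0.223] [-11.6  -0.5  95.1   8.3  89.6 -27.3]
45 [ 0.523 -0.01   0.234] [ -4.9  -4.6  97.7   0.   86.9 -20.2]
60 [0.512 0.032 0.237] [  2.7  -7.1 100.   -9.1  85.2 -12. ]
75 [0.5   0.074 0.231] [ 10.6  -7.6 101.8 -18.7  84.6  -3.1]
90 [0.489 0.115 0.215] [ 18.3  -5.9 102.9 -28.1  85.2   5.9]
flip 1
[ 0.576 -0.15   0.435] [180.   28.  -68.1] [-23.2  12.6  61.3  23.7 124.4 145.3]
[ 0.576 -0.15   0.175] [180.   28.  -68.1] [-23.2  17.2  82.5  19.7 100.3 135. ]
0 [ 0.552 -0.117  0.175] [-21.8  11.3  89.4  22.1  96.5 142. ]
15 [ 0.544 -0.086  0.203] [-17.3   5.   92.3  15.7  92.9 146.8]
30 [ 0.534 -0.05   0.223] None
45 [ 0.523 -0.01   0.234] None
60 [0.512 0.032 0.237] None
75 [0.5   0.074 0.231] None
90 [0.489 0.115 0.215] None
```

Run:
```python
from h import *
from station import r
r.grab(5)
T=tip_at(0,28,BR[0],BR[1],g=.004,h=.008)
r.servo_line([.185,-.571,.45],speed=.15)
r.reach(*pose(T+[0,0,.26],28,BR[1]))
P=pose(T,28,BR[1]); d=np.array([np.sin(np.radians(28))*np.cos(np.radians(BR[1])),np.sin(np.radians(28))*np.sin(np.radians(BR[1])),-np.cos(np.radians(28))])
r.reach(P[0]-.16*d,P[1])
f0=r.sense()["contact_force"]; print(f0)
r.servo_line(P[0],speed=.08)
s=r.sense(); print(s["clock"],s["contact_force"],s["tcp_pos"]-P[0],s["opening"])
for n in("side","top"):
    q=r.snapshot(n); cv2.imwrite(f"pics/{n}1.png",q["frame"][:,:,::-1])
a=cv2.imread("pics/side1.png")[110:410,240:520];b=cv2.imread("pics/top1.png")[200:400,230:430]
cv2.imwrite("pics/m1.png",np.hstack([cv2.resize(a,(420,450)),cv2.resize(b,(380,450))]))
```

```text
[ 1.52449572 -0.10820693  0.71416714]
6.85 [-0.32032514 -0.28246274  0.65016247] [ 0.00012913 -0.00018705  0.00038818] 0.0008336007756121091
```

View pics/m1.png

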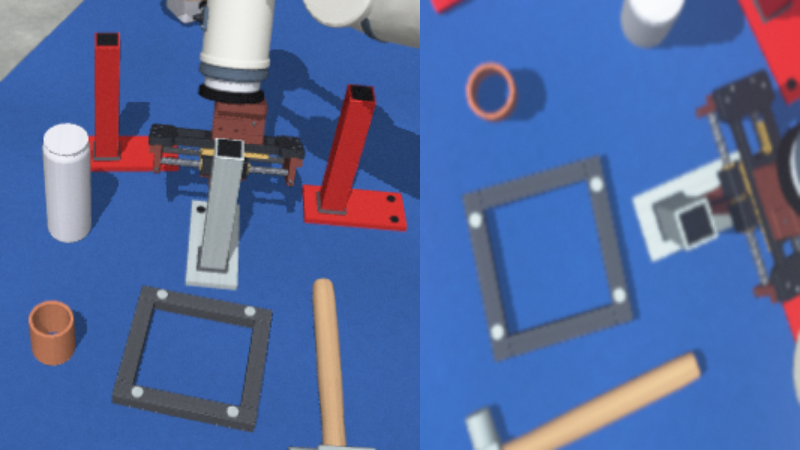

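The view shows the closed fingers behind the steel post, at the knee, with the hand clear of both red brackets. Next: touch the foot for height, then push while squaring up.

Run:
```python
from h import *
from station import r
import json
u=np.array([np.cos(np.radians(YJ)),np.sin(np.radians(YJ)),0])
F=lambda: np.array(r.sense()["contact_force"])
b=F(); g=.004
while g>-.004:
    g-=.001; r.servo_line(pose(tip_at(0,28,BR[0],BR[1],g=g,h=.008),28,BR[1])[0],speed=.02)
    f=F()-b
    if f[2]>2.5: break
print("foot touch g",g,f); g0=g
g=g0+.002
r.servo_line(pose(tip_at(0,28,BR[0],BR[1],g=g,h=.008),28,BR[1])[0],speed=.03)
b=F(); v=np.array([-u[1],u[0]])
# approach post then push; parameter w 0..1 over pose change, h shrinks first
toe0=BR[0]; toe1=O+.002*v
log=[]
for h in(.005,.002,0):
    r.servo_line(*pose(tip_at(0,28,toe0,BR[1],g=g,h=h),28,BR[1]),speed=.03); log.append(((F()-b)@u).round(1))
w=0
while w<1.5:
    w+=.05; k=min(w/.8,1); yaw=BR[1]+(YJ-BR[1])*k
    r.servo_line(*pose(tip_at(0,28,toe0+(toe1-toe0)*w,yaw,g=g),28,yaw),speed=.02)
    f=(F()-b)@u; log.append(f.round(1))
    if f<-13: break
s=r.sense(); print(w,log,s["clock"],(F()-b).round(1))
json.dump(dict(w=w,g0=g0,g=g),open("st.json","w"))
q=r.snapshot("side"); cv2.imwrite("pics/s2.png",q["frame"][:,:,::-1]);q2=r.snapshot("top"); cv2.imwrite("pics/t2.png",q2["frame"][:,:,::-1])
a=cv2.imread("pics/s2.png")[110:410,240:520];c=cv2.imread("pics/t2.png")[200:400,230:430]
cv2.imwrite("pics/m2.png",np.hstack([cv2.resize(a,(420,450)),cv2.resize(c,(380,450))]))
```

```text
foot touch g -0.001 [-1.51889411  0.4756435   5.95004008]
1.0500000000000003 [np.float64(-0.1), np.float64(-0.4), np.float64(-4.0), np.float64(-4.8), np.float64(-4.3), np.float64(-3.7), np.float64(-4.5), np.float64(-2.6), np.float64(-3.3), np.float64(-3.2), np.float64(-3.6), np.float64(-3.7), np.float64(-3.9), np.float64(-3.0), np.float64(-4.0), np.float64(-3.9), np.float64(-3.8), np.float64(-3.4), np.float64(-4.1), np.float64(-3.2), np.float64(-4.8), np.float64(-7.9), np.float64(-11.2), np.float64(-15.6)] 14.45 [ -1.6 -16.7   0.6]
```

View pics/m2.png

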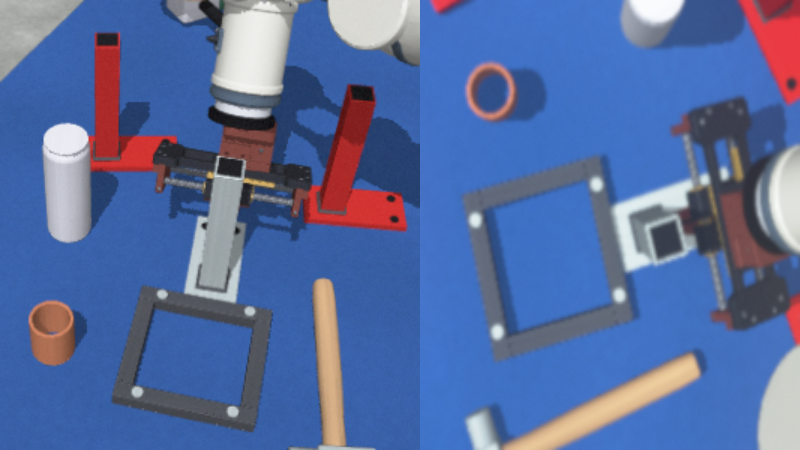

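The bracket stands with its toe against the stop bar: the force ramped up where predicted, and the toe edge is parallel to the bar in the top view. Next is the first part of the tip, pushing slightly higher on the post and sliding into the knee.

```bash
cat > tip.py <<'E'
from h import *
from station import r
import json
u=np.array([np.cos(np.radians(YJ)),np.sin(np.radians(YJ)),0]); v=np.array([-u[1],u[0]])
st=json.load(open("st.json")); toe=BR[0]+(O+.002*v-BR[0])*.95
def A(th): return 28+th*(62-28)/90
def G(th): return .001+.017*max(0,1-th/40)
def Hh(th): return -.002 if th<45 else 0
def go(th,sp=.03): r.servo_line(*pose(tip_at(th,A(th),toe,YJ,g=G(th),h=Hh(th)),A(th)-th,YJ),speed=sp)
def run(ths,fmax=45):
    for th in ths:
        go(th); s=r.sense(); f=np.array(s["contact_force"]); print(th,(f@u).round(1),f[2].round(1),(f@np.array([v[0],v[1],0])).round(1),round(s["clock"],1))
        if np.linalg.norm(f)>fmax: print("STOP"); break
def look(n):
    a=r.snapshot("side")["frame"][:,:,::-1];c=r.snapshot("top")["frame"][:,:,::-1]
    cv2.imwrite(f"pics/{n}.png",np.hstack([cv2.resize(a[110:410,240:520],(420,450)),cv2.resize(c[200:400,230:430],(380,450))]))
E
python3 - <<'E'
from tip import *
go(0,.03)
run(range(3,40,3)); look("m3")
E
```

```text
3 -9.7 -2.8 0.1 15.7
6 -10.0 -2.0 0.2 16.1
9 -10.4 -1.0 1.2 16.5
12 -11.3 0.3 0.6 16.9
15 -12.2 1.8 1.0 17.3
18 -12.7 2.8 2.4 17.7
21 -13.8 4.7 2.2 18.1
24 -13.1 5.3 1.6 18.6
27 -13.5 7.0 2.9 19.0
30 -14.7 8.2 3.4 19.4
33 -14.7 9.0 3.6 19.8
36 -13.7 11.2 3.5 20.2
39 -14.0 13.1 4.4 20.6
```

View pics/m3.png

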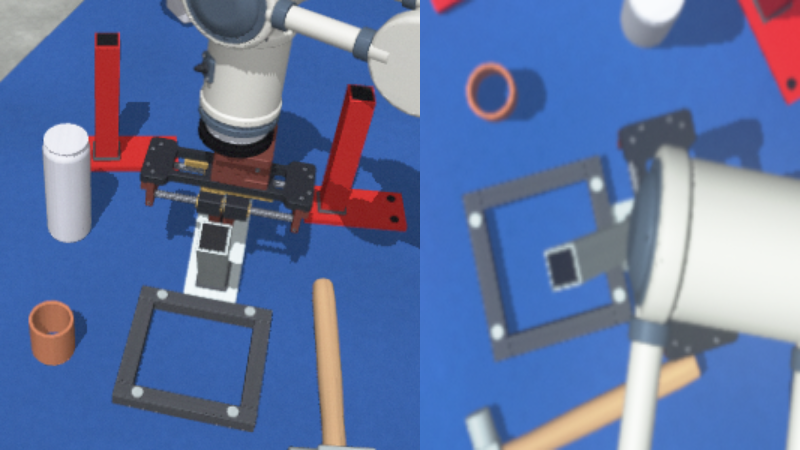

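The bracket tilts straight along the jig, with the post end at about (305,319) in the full top image. I'll estimate the true tilt from it, to see how far it lags the commanded tilt.

Run:
```python
from tip import *
import pickle
s=pickle.load(open("d0.pkl","rb"))["top"]
for th in(20,25,30,35,40,45):
    t=np.radians(th);X=-.035*np.cos(t)+.19*np.sin(t)-.008*np.sin(t);Z=.035*np.sin(t)+.19*np.cos(t)
    print(th,proj(s,np.r_[toe+X*u[:2],Z]).round(1))
q=r.sense();P=pose(tip_at(39,A(39),toe,YJ,g=G(39),h=Hh(39)),A(39)-39,YJ)
print((np.array(q["tcp_pos"])-P[0]).round(4),q["orientation"],P[1],q["contact_force"],q["torque"])
```

```text
20 [[321.6 315.7]]
25 [[312.1 317.9]]
30 [[302.8 320. ]]
35 [[294.  321.9]]
40 [[285.7 323.7]]
45 [[278.  325.2]]
[ 0.0006 -0.0023  0.0039] [179.81789579  -3.28181765 105.26802788] [180.          -3.73333333 105.35      ] [ -0.85620257 -15.30870389  13.47957464] [-2.53647203  0.12268247  0.12356312]
```

The true tilt is about 29°, lagging through compliance as expected, and it will close up near balance. I'll continue slowly over the balance point.

Run:
```python
from tip import *
import pickle
run(range(41,64,2)); look("m4")
s=pickle.load(open("d0.pkl","rb"))["top"]
for th in(40,50,60,70):
    t=np.radians(th);X=-.035*np.cos(t)+.19*np.sin(t)-.008*np.sin(t);Z=.035*np.sin(t)+.19*np.cos(t)
    print(th,((proj(s,np.r_[toe+X*u[:2],Z])[0]-[230,200])*[1.9,2.25]+[420,0]).round(0))
```

```text
41 -14.5 14.0 4.9 21.0
43 -13.9 14.3 4.3 21.3
45 -10.3 9.4 3.2 21.6
47 -9.3 11.3 3.9 22.0
49 -7.7 11.5 3.2 22.3
51 -6.9 12.7 4.8 22.7
53 -6.1 12.5 3.7 23.0
55 -5.5 12.4 3.6 23.4
57 -4.7 13.4 3.8 23.7
59 -2.5 11.5 3.3 24.0
61 -1.6 12.5 3.0 24.4
63 -0.6 12.5 3.5 24.7
40 [526. 278.]
50 [498. 285.]
60 [475. 289.]
70 [459. 291.]
```

View pics/m4.png

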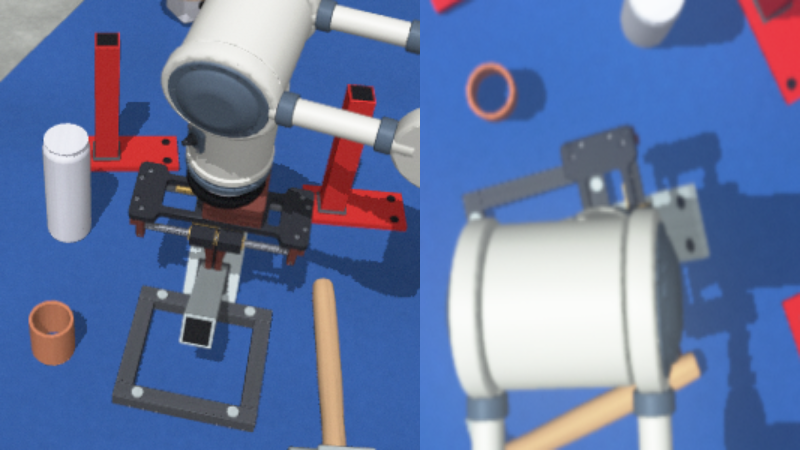

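The bracket is well tilted: in the side view the open post end is at about (371,331) full-frame. I'll convert that to a tilt.

Run:
```python
from tip import *
import pickle
s=pickle.load(open("d0.pkl","rb"))["side"]
for th in(40,45,50,55,60,65):
    t=np.radians(th);X=-.035*np.cos(t)+.19*np.sin(t)-.008*np.sin(t);Z=.035*np.sin(t)+.19*np.cos(t)
    print(th,proj(s,np.r_[toe+X*u[:2],Z]).round(1))
q=r.sense();P=pose(tip_at(63,A(63),toe,YJ,g=G(63)),A(63)-63,YJ)
print((np.array(q["tcp_pos"])-P[0]).round(4),np.array(q["orientation"])-P[1],q["contact_force"])
```

```text
40 [[379.6 292.9]]
45 [[377.4 304.5]]
50 [[375.2 316.2]]
55 [[373.  327.8]]
60 [[370.9 339.2]]
65 [[368.9 350.3]]
[0.0001 0.0003 0.0032] [-0.15521827  0.02743919 -0.02975096] [-2.45169515 -1.93111543 13.49759675]
```

The tilt is about 56.5°, past balance, and the finger is wedged in the corner touching both faces (13 N up), so it's fully held. I'll ease off by 2 mm and keep lowering.

```bash
sed -i 's/^def G(th).*/def G(th): return .001+.017*max(0,1-th\/40)+.002*min(1,max(0,(th-63)\/4))/' tip.py
python3 - <<'E'
from tip import *
import pickle
run(range(65,85,2)); look("m5")
s=pickle.load(open("d0.pkl","rb"))["side"]
for th in(65,70,75,80,85,90):
    t=np.radians(th);X=-.035*np.cos(t)+.19*np.sin(t)-.008*np.sin(t);Z=.035*np.sin(t)+.19*np.cos(t)
    print(th,((proj(s,np.r_[toe+X*u[:2],Z])[0]-[240,110])*1.5).round(1))
E
```

```text
65 0.7 10.9 2.6 25.2
67 2.0 2.8 -1.0 25.6
69 2.2 2.5 0.2 25.9
71 1.7 2.1 0.5 26.3
73 2.7 3.1 0.5 26.6
75 3.2 3.1 0.9 27.0
77 3.4 2.7 0.6 27.3
79 3.6 4.1 1.1 27.7
81 4.3 3.1 1.2 28.0
83 5.9 3.9 0.2 28.4
65 [193.3 360.5]
70 [190.4 376.4]
75 [187.7 391.4]
80 [185.2 405.3]
85 [183. 418.]
90 [181.1 429.4]
```

View pics/m5.png

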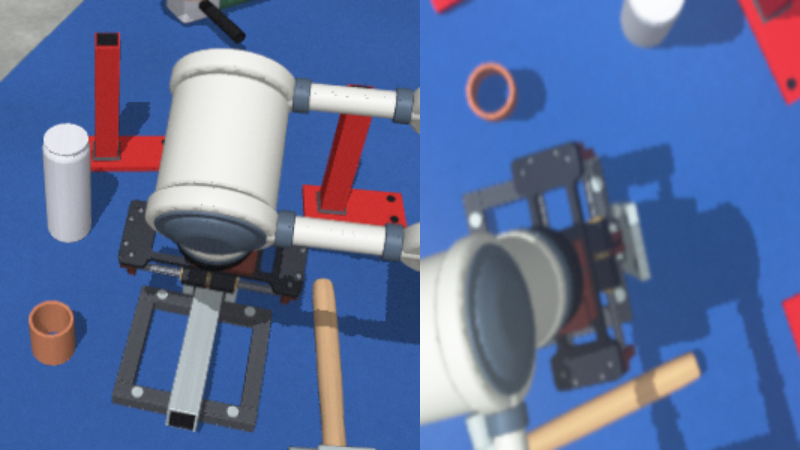

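The post is nearly down: its end is at crop (184,420), about 86°, and the foot is held back steadily. I'll finish the last degrees until the foot unloads.

Run:
```python
from tip import *
run(range(85,96,2))
look("m6")
```

```text
85 4.8 3.6 0.3 28.8
87 5.7 4.0 0.8 29.2
89 1.5 0.9 -0.3 29.5
91 -3.2 3.7 0.3 29.9
93 -5.7 7.1 0.4 30.2
95 -7.9 10.1 0.7 30.6
```

View pics/m6.png

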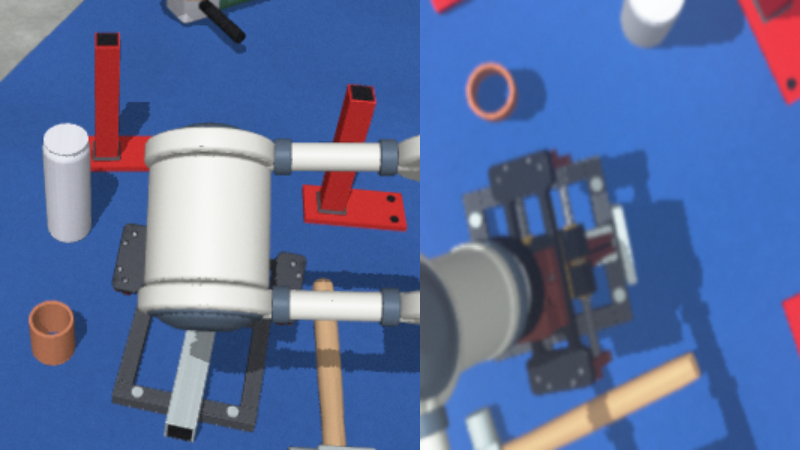

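The post is lying on both bars and the foot is upright; past 89° the finger only presses on the post. I'll withdraw along the finger axis, clear the view and measure.

Run:
```python
from tip import *
q=r.sense(); R=Ro.from_euler("xyz",q["orientation"],degrees=True).as_matrix(); p=np.array(q["tcp_pos"])
r.servo_line(p-.003*R[:,2]+.002*u,speed=.02)
print(r.sense()["contact_force"].round(1))
p2=p-.10*R[:,2]+.002*u; r.servo_line(p2,speed=.1)
r.servo_line(p2+[0,0,.10],speed=.15)
r.reach([.185,-.571,.45],[180,0,18]); print(r.sense()["clock"])
import pickle
d={n:r.snapshot(n) for n in("top","side")}; pickle.dump(d,open("d9.pkl","wb"))
a=d["side"]["frame"][:,:,::-1];c=d["top"]["frame"][:,:,::-1]
cv2.imwrite("pics/m7.png",np.hstack([cv2.resize(a[230:430,300:460],(360,450)),cv2.resize(c[250:375,245:370],(440,440))[:,:] if 0 else cv2.resize(c[250:375,245:367],(440,450))]))
# predicted foot heel-edge corners & post end, for toe at jig x=-.008, y=0
for n in d:
    for X,Y,Z in((-.008,-.03,.13),(-.008,.03,.13),(0,-.03,.13),(0,.03,.13),(.182,0,.035)):
        print(n,(X,Y,Z),proj(d[n],np.r_[O+X*u[:2]+Y*v,Z]).round(1))
```

```text
[-0.3  0.1 -1.3]
35.625
top (-0.008, -0.03, 0.13) [[336.3 290.2]]
top (-0.008, 0.03, 0.13) [[344.6 323.7]]
top (0, -0.03, 0.13) [[331.9 291.3]]
top (0, 0.03, 0.13) [[340.2 324.8]]
top (0.182, 0, 0.035) [[242.1 328.2]]
side (-0.008, -0.03, 0.13) [[367.  256.8]]
side (-0.008, 0.03, 0.13) [[405.  263.8]]
side (0, -0.03, 0.13) [[366.1 260.6]]
side (0, 0.03, 0.13) [[404.3 267.6]]
side (0.182, 0, 0.035) [[359.2 396.9]]
```

View pics/m7.png

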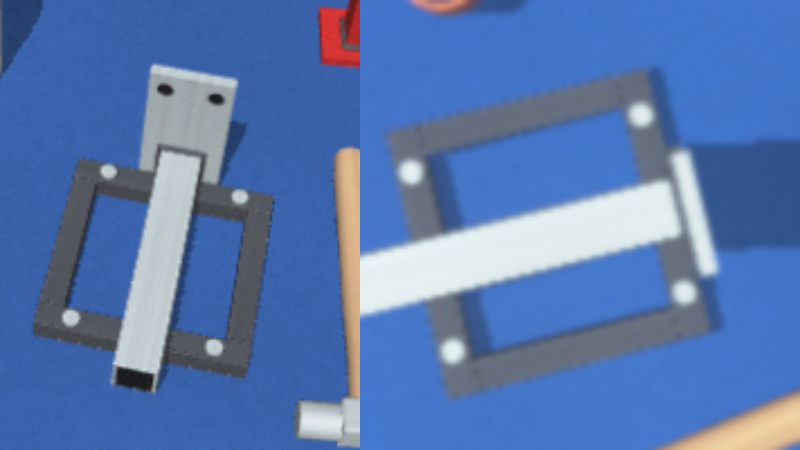

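The side view shows the post end at about (360,398), predicted (359,397). The top view shows the foot's upper face edge from (331.5,292) to (339,327), predicted (332,291) to (340,325). So it's snug, level and straight to within about 2–3 mm, and the can, pipe and hammer weren't touched. Handing in.

```bash
python3 -c "
from station import r
print(r.hand_in())"
```

```text
the job is handed in; nothing more can be done
None
```

The job is handed in, with no verdict shown: the bracket lies along the jig on both bars with its foot upright and snug against the stop bar (within about 3 mm by camera), eased down under finger control, and the can, hammer and pipe were left alone.

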